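# Make up two camera kits

## Task

Make up the two camera kits from the parts on the bench: the tray with the blue tag gets the silver finned heat sink, the tall black lens and the white bracket, and the tray with the red tag gets the black heat sink and the wide silver lens. Stand each part upright on the floor of its own pocket - heat sink in the oblong pocket, lens on the black pad, bracket in the bare square pocket - setting it down rather than dropping it. Leave the copper heat sink, the brass lens and the black bracket where they stand.

Things in the scene. Friction and masses are not known exactly. Their poses are not given: they have to be found in the camera images.
- tray_blue: Loose beige kit tray 169 x 161 mm, blue tag outside its -x rim. Origin: centre of underside. Rim 18, ribs 14, floor 3 mm high. Pockets, centre (x, y) in tray frame, inside size in mm: heat sink, oblong (-31.5, -39.5) 92 x 68; lens, black pad (top 5 mm high) (-39.5, 35.5) 76 x 76; bracket, bare (39.5, 35.5) 76 x 76; screws (47.5, -39.5) 60 x 68. Left or right of the robot.
- tray_red: Loose beige kit tray 169 x 161 mm, red tag outside its -x rim. Origin: centre of underside. Rim 18, ribs 14, floor 3 mm high. Pockets, centre (x, y) in tray frame, inside size in mm: heat sink, oblong (-31.5, -39.5) 92 x 68; lens, black pad (top 5 mm high) (-39.5, 35.5) 76 x 76; bracket, bare (39.5, 35.5) 76 x 76; screws (47.5, -39.5) 60 x 68. Left or right of the robot.
- sink_silver: Loose finned heat sink, bright aluminium, about 0.17 kg, 60 mm long in x, 44 mm wide in y, 40 mm high; straight fins run along x, and the two outer fins give flat faces to grip across y. Origin: centre of its underside; z up.
- sink_black: Loose pin-fin heat sink, black, about 0.15 kg, 46 x 46 x 40 mm high; its outer pins stand flush with the 46 mm base, so it is gripped across x or y alike. Origin: centre of its underside; z up.
- lens_tall: Loose camera lens standing on its mount, black barrel, amber glass on top, about 0.16 kg, 42 mm diameter, 62 mm high. Origin: centre of its underside; z up, yaw means nothing (round).
- lens_wide: Loose camera lens standing on its mount, silver barrel, green glass on top, about 0.18 kg, 54 mm diameter, 44 mm high. Origin: centre of its underside; z up, yaw means nothing (round).
- bracket_white: Loose white camera mounting bracket: round flange of 56 mm diameter and 8 mm thick at the bottom, upright neck of 26 mm diameter up to 45 mm (34 mm diameter collar up to 12 mm), steel stud to 48 mm; about 0.12 kg; grip it by the neck. Origin: centre of its underside; z up, yaw means nothing (round).
- sink_copper: Loose finned heat sink, copper coloured, about 0.30 kg, 60 mm long in x, 44 mm wide in y, 40 mm high; straight fins run along x, and the two outer fins give flat faces to grip across y. Origin: centre of its underside; z up. Spare stock: stays where it stands.
- lens_brass: Loose camera lens standing on its mount, brass barrel, blue glass on top, 46 mm diameter, 50 mm high. Origin: centre of its underside; z up, yaw means nothing (round). Spare stock: stays where it stands.
- bracket_black: Loose black camera mounting bracket, the same shape as the white one. Origin: centre of its underside; z up, yaw means nothing (round). Spare stock: stays where it stands.

How it is judged:
By the outcome, as a careful person would: the job done as asked, in the order asked, and still so for the second after the job is handed in, with the robot touching nothing.
It also fails if it takes over 118 s, if anything falls off the work surface, if the arm or the gripper's body presses on something with over 40 N, if the wrist force passes 120 N, or if a joint passes its speed limit or range.

## Robot

A 7-joint arm with a two-finger parallel gripper is mounted at the origin on the work surface. World frame = base frame: x ahead of the robot, y to its left, z up, the work surface at z = 0. Lengths are in m, angles in rad, forces in N, time in s.
With the tool pointing down it reaches from about 0.425 to 0.925 m from the base axis. Payload 6.8 kg.
Tool frame: the origin (TCP) lies on the mounting face of the last link; the fingertips stand 173 mm ahead of it and the grasp point (between the pads) lies 155 mm ahead of it; z points along the fingers, y is the line along which they close (so a half turn about z gives the same grasp; the last joint's range is limited). The gripper opens to 85 mm and grips with 20 to 120 N. Pads are 22 mm wide; open, the fingers measure 114 mm over their backs; the gripper's body (76 mm by 85 mm) begins 54 mm behind the grasp point. The pads swing forward as they close: fully open they stand 13 mm farther back than shut.
Start: joints at [1.195, 0.477, 0.022, 1.555, -0.011, 1.109, -0.083], TCP at [0.179, -0.651, 0.405] pointing down, gripper open.
Joint ranges: [-2.96, 2.96], [-0.34, 2.1], [-1.41, 1.46], [0.24, 2.44], [-1.37, 4.51], [0.17, 1.92], [-2.96, 2.96]. Speed limits (rad/s): [2.39, 2.39, 3.14, 3.14, 3.14, 3.14, 3.14].

## Interface

Orientations are given as a unit quaternion [w, x, y, z].
In Python, from station import bot gives the robot as it stands. The module is installed in compiled form; this text tells all that it offers.
- The arm moves only by the shell command python3 -m pendant 'ROWS' [FORCE]. ROWS is JSON, a list of rows, each a list of 5 numbers: the finger opening in m, from 0 to 0.0854, then the shift along the tool's x, y, z in m, then the turn about the tool's z in degrees. In form: [[jaw, x, y, z, yaw], ...]. A call has 1 to 12 rows; each row shifts and turns the commanded pose from where the row before left it, along the tool's axes as they then stand; what a row does not reach is not made up. A row lasts 1/12 s, in which the tool goes at most 41.7 mm and 7.16 degrees, less where a joint would pass 70% of its speed; a pose out of reach is approached as far as the arm can. A call with a gripper value outside its range is refused whole. The fingers move at their own pace and stop on an object; FORCE is the grip in N (left out, the last holds). Time passes only in rows, so rows that do not move let the fingers close. It gives the time, the measured TCP pose, the force, the opening and the grip force at its end, in the units of the state.
- bot.get_obs(): the state, without advancing time (a new reading comes with each control period).
- bot.read_camera(name): name is "scene" or "top" or "wrist"; returns (picture, depth): 384x512x3 uint8, blue, green, red; 384x512 float32, m along the optical axis (not along the pixel's ray), 0 where there is no reading.
- bot.camera_model(name): a dict with "intrinsics" (3x3 intrinsics, pixels), "R" (3x3) and "t" (3): a world point X has camera coordinates R X + t. Camera axes: x right, y down, z forward; pixel columns grow to the right and rows downward; lengths in m; the calibration is good to about 2 mm. A picture is of the moment at which its call begins: read the wrist's pose just before it. camera_model takes no time and is no camera call; for the wrist camera it gives the pose at the moment of the call.
- bot.hand_in(): hands the job in; it is judged then, once.
Trained networks look in the newest picture that a camera, given by its name, has taken for a name from the list of things; names that differ only in an ending like _2 or _b are one class to them, and where a whole thing is asked for, a point or a joint stands for the part that bears it (a point fixed in the world has none). Each returns a list of dicts, best first, with "score" (0 to 1); they miss things now and then, are a little off and sometimes report something else, mostly with a low value. They report only what shows in the picture. A call takes as long as a camera call.
- bot.boxes_of(name, camera): "at" ([column, row] in pixels, amid what is visible of it).
- bot.trace(name, camera): "mask" (384x512 bool, what is visible of it) and "at" ([column, row] in pixels, amid what is visible of it).
- bot.pinpoint(name, camera): "at" ([column, row] in pixels: a listed point, or the origin of a listed thing).
The state is a dict: "t": time; "q": joint angles; "joint_vel": joint speeds; "joint_torque": joint torques, N m; "eef_pos": TCP position; "tool_rot": TCP orientation; "contact_force": force on the tool from outside, world axes, zero at the start; "torque": the same for the moment, N m; "gripper_width": opening from 0.0 (shut) to 1.0 (fully open); "grasp_force": force on a finger pad.
Only numpy, scipy, OpenCV 4.12 (cv2) and the standard library are available. Lean on these libraries where they do the work, as an engineer would, in place of code of your own. Each camera call takes 0.05 s, during which the arm holds its last target. There are 200 camera calls.

## Working session

There is one attempt and no reset: what is moved stays moved. The work goes in short steps, Python scripts to look and compute and a shell command to move; the robot and the scene stay as the last step left them, time stands still between calls to the robot, and variables do not carry over. Pictures are saved under pics/ and viewed, at most 14 in all, crops included, and the job is handed in when it is done.

```bash
ls; mkdir -p pics; python3 - <<'E'
from station import bot
import cv2,numpy as np
o=bot.get_obs();print({k:np.round(v,3) for k,v in o.items()})
for c in("scene","top"):
    p,d=bot.read_camera(c);cv2.imwrite(f"pics/{c}0.png",p);m=bot.camera_model(c);print(c,np.round(m["R"],3),np.round(m["t"],3),m["intrinsics"])
E
```

```text
pics
{'t': np.float64(0.0), 'q': array([ 1.195,  0.478,  0.022,  1.556, -0.012,  1.109, -0.083]), 'joint_vel': array([ 0.001, -0.001, -0.001, -0.   , -0.001,  0.001, -0.001]), 'joint_torque': array([ 1.0000e-03, -5.9645e+01,  1.6080e+00, -2.8120e+01,  1.3000e-02,
        9.0000e-03, -0.0000e+00]), 'eef_pos': array([ 0.179, -0.651,  0.404]), 'tool_rot': array([-0.001,  0.991,  0.134, -0.   ]), 'contact_force': array([-0.451, -0.025,  0.271]), 'torque': array([ 0.035, -0.038,  0.04 ]), 'grasp_force': np.float64(0.0), 'gripper_width': np.float64(0.999)}
scene [[-0.617  0.786 -0.025]
 [ 0.459  0.334 -0.823]
 [-0.639 -0.52  -0.567]] [ 0.338 -0.221  1.336] [[407.4164435    0.         253.59212393]
 [  0.         407.4164435  195.43438324]
 [  0.           0.           1.        ]]
top [[ 0.006 -1.     0.02 ]
 [-0.997 -0.008 -0.073]
 [ 0.073 -0.019 -0.997]] [-0.009  0.547  0.825] [[348.17638695   0.         258.65874446]
 [  0.         348.17638695 189.77038764]
 [  0.           0.           1.        ]]
```

View pics/scene0.png

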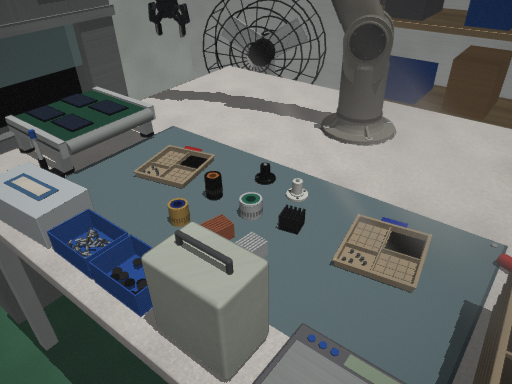

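View pics/top0.png

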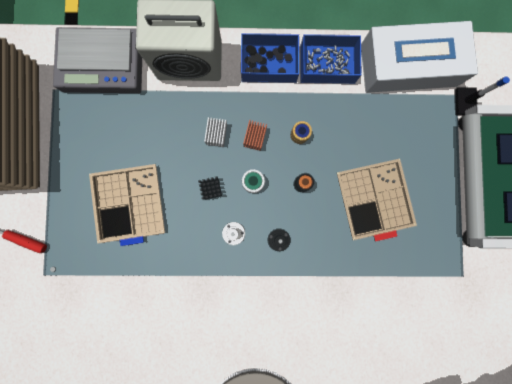

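The scene shows the blue-tagged tray on the left (top px 127,203) and the red one on the right (376,199). The parts stand between them: silver sink (216,131), copper sink (256,135), brass lens (302,131), black sink (211,188), wide lens (253,181), tall lens (304,183), white bracket (233,233), black bracket (279,240).

```bash
cat > h.py <<'E'
from station import bot
import cv2,numpy as np
def cloud(cam):
    m=bot.camera_model(cam); p,d=bot.read_camera(cam)
    v,u=np.mgrid[:384,:512]; K=m["intrinsics"]
    c=np.stack([(u-K[0,2])/K[0,0]*d,(v-K[1,2])/K[1,1]*d,d],-1)
    W=(c-m["t"])@m["R"]; W[d==0]=np.nan
    return p,W
def find(name,cam,W,z0,z1,top=None):
    r=bot.trace(name,cam)
    if not r: return None
    P=W[r[0]["mask"]]; P=P[(P[:,2]>z0)&(P[:,2]<z1)]
    rect=cv2.minAreaRect((P[:,:2]*1000).astype(np.float32))
    return r[0]["score"],np.round(r[0]["at"]),len(P),np.percentile(P[:,2],[5,50,95]).round(4)*1000,np.median(P[:,:2],0).round(4)*1000,[np.round(x,1) for x in rect]
E
python3 - <<'E'
from h import *
p,W=cloud("top")
H=dict(sink_silver=40,sink_black=40,lens_tall=62,lens_wide=44,bracket_white=8,sink_copper=40,lens_brass=50,bracket_black=8,tray_blue=18,tray_red=18)
for n,h in H.items():
    b=8 if 'tray' in n else 12
    if 'bracket' in n: b=5
    print(n,find(n,"top",W,(h-b)/1000,(h+8)/1000))
E
```

```text
sink_silver (0.67, array([279., 239.]), 93, array([36.7, 44.2, 46.5]), array([427.9, -53.5]), [array([427.1, -54.3]), array([24.2, 23.2]), np.float64(44.2)])
sink_black (0.57, array([209., 187.]), 129, array([29.4, 38.7, 41.5]), array([551.2, 112.3]), [array([549.8, 111.7]), array([43. , 44.1]), np.float64(12.1)])
lens_tall (0.59, array([302., 182.]), 255, array([57.8, 60.8, 63.5]), array([ 565.1, -112. ]), [array([ 564.2, -111.1]), array([39.5, 39.7]), np.float64(88.8)])
lens_wide (0.58, array([253., 183.]), 398, array([40. , 42.7, 45. ]), array([568.2,   8.6]), [array([568.3,   9.5]), array([52.6, 49.8]), np.float64(0.5)])
bracket_white (0.86, array([234., 233.]), 289, array([ 5.1,  7.7, 11.7]), array([444. ,  55.7]), [array([441.7,  57.3]), array([53.7, 51.3]), np.float64(0.4)])
sink_copper (0.79, array([256., 134.]), 234, array([31.1, 39. , 41.7]), array([679.3,   6.8]), [array([679.1,   5.8]), array([43.2, 55.4]), np.float64(76.5)])
lens_brass (0.96, array([299., 132.]), 305, array([43.7, 48.5, 51.1]), array([ 687.6, -106.4]), [array([ 688.2, -106. ]), array([45.5, 44.1]), np.float64(17.7)])
bracket_black (0.91, array([276., 237.]), 284, array([ 4.9,  7.6, 12.2]), array([427.9, -53.5]), [array([426.6, -55.1]), array([51. , 51.7]), np.float64(0.6)])
tray_blue (0.66, array([128., 205.]), 1199, array([11.3, 16.8, 19.7]), array([508.4, 309.7]), [array([506.5, 312.4]), array([183.9, 162.2]), np.float64(8.6)])
tray_red (0.83, array([376., 202.]), 1182, array([11.4, 16.6, 19.4]), array([ 519.1, -303.5]), [array([ 521.3, -295.3]), array([183.7, 162.9]), np.float64(13.1)])
```

```bash
python3 - <<'E'
from h import *
p,W=cloud("top")
P=W[112:152,200:234].reshape(-1,3);P=P[(P[:,2]>.028)&(P[:,2]<.048)]
print("silver",len(P),cv2.minAreaRect((P[:,:2]*1000).astype(np.float32)))
r=bot.trace("sink_silver","top");print([(round(float(a["score"]),2),a["at"]) for a in r])
hsv=cv2.cvtColor(p,cv2.COLOR_BGR2HSV)
for n,(u0,u1) in dict(tray_blue=(80,172),tray_red=(330,422)).items():
    w=W[150:255,u0:u1].reshape(-1,3);h=hsv[150:255,u0:u1].reshape(-1,3).astype(int)
    beige=(h[:,0]>8)&(h[:,0]<28)&(h[:,1]>35)&(h[:,1]<180)
    P=w[beige&(w[:,2]>.014)&(w[:,2]<.024)]
    R=cv2.minAreaRect((P[:,:2]*1000).astype(np.float32));print(n,len(P),R)
    for nm in (0,1):
      L=("blue","red")
    t=w[((h[:,0]>105)&(h[:,0]<130)&(h[:,1]>180)) if 'blue' in n else (((h[:,0]<6)|(h[:,0]>174))&(h[:,1]>180))]
    print("tag",len(t),np.nanmedian(t,0)*1000)
E
```

```text
silver 336 ((688.0025634765625, 101.01786041259766), (44.47010040283203, 60.3333854675293), 82.37340545654297)
[(0.55, [215.8, 132.5]), (0.23, [233.7, 234.0])]
tray_blue 823 ((513.3901977539062, 313.27142333984375), (168.22976684570312, 162.11923217773438), 8.974664688110352)
tag 102 [422.0361578  298.4116845   17.82174671]
tray_red 763 ((527.9392700195312, -293.28485107421875), (168.19747924804688, 162.04830932617188), 12.98451042175293)
tag 72 [ 439.28019881 -313.24348671   17.80934656]
```

```bash
python3 -m pendant '[[0.0854,0.030,0.008,0,0],[0.0854,0.030,-0.02,0,0],[0.0854,0.030,-0.025,0,0],[0.0854,0.030,-0.025,0,0],[0.0854,0.030,-0.025,0,0],[0.0854,0.030,-0.025,0,0],[0.0854,0.030,-0.025,0,0],[0.0854,0.030,-0.025,0,0],[0.0854,0.030,-0.025,0,0],[0.0854,0.030,-0.025,0,0]]'
```

```text
t: 1.58
eef_pos: [0.4126, -0.3654, 0.405]
tool_rot: [0.0, 0.991, 0.133, 0.0]
contact_force: [1.0, -0.9, -0.7]
gripper_width: 0.997
grasp_force: 0.0
```

```bash
cat >> h.py <<'E'
def plan(x,y,z,psi):
    o=bot.get_obs();w,a,b,c=o["tool_rot"];p=o["eef_pos"]
    s=2*np.arctan2(b,a); d=np.array([x,y])-p[:2]
    dx=d@[np.cos(s),np.sin(s)]; dy=d@[np.sin(s),-np.cos(s)]
    t=(np.degrees(s)-psi+90)%180-90
    print("psi now %.1f pos %s | dx %.1f dy %.1f dz %.1f mm, then turn %.1f"%(np.degrees(s),np.round(p*1000,1),dx*1e3,dy*1e3,(p[2]-z)*1e3,t))
def tray(c,yaw,px,py):
    a=np.radians(yaw);print(np.round([c[0]+px*np.cos(a)-py*np.sin(a),c[1]+px*np.sin(a)+py*np.cos(a)],1))
E
python3 - <<'E'
from h import *
plan(.66,.07,.36,-7.6)
B=(513.4,313.3);R=(527.9,-293.3)
for q in ((-31.5,-39.5),(-39.5,35.5),(39.5,35.5)): tray(B,9,*q);tray(R,13,*q)
E
```

```text
psi now 15.3 pos [ 412.6 -365.4  405. ] | dx 353.8 dy -354.5 dz 45.0 mm, then turn 22.9
[488.5 269.4]
[ 506.1 -338.9]
[468.8 342.2]
[ 481.4 -267.6]
[546.9 354.5]
[ 558.4 -249.8]
```

```bash
python3 -m pendant '[[0.07,0.029,-0.029,0,0],[0.07,0.029,-0.029,0,0],[0.07,0.029,-0.029,0,0],[0.07,0.029,-0.029,0,0],[0.07,0.029,-0.029,0,0],[0.07,0.029,-0.029,0,0],[0.07,0.029,-0.029,0,0],[0.07,0.029,-0.029,0,0],[0.07,0.029,-0.029,0,0],[0.07,0.029,-0.029,0,0],[0.07,0.029,-0.029,0,0],[0.07,0.029,-0.029,0,0]]'; python3 -m pendant '[[0.07,0.006,-0.006,0.015,6],[0.07,0,0,0.015,6],[0.07,0,0,0.015,6],[0.07,0,0,0,5],[0.07,0,0,0,0],[0.07,0,0,0,0]]'
python3 - <<'E'
from h import *
p,W=cloud("wrist");cv2.imwrite("pics/w1.png",p);plan(.688,.101,.3,-7.6)
for n,h in dict(sink_silver=40,sink_black=40,sink_copper=40,lens_wide=44,lens_tall=62).items():
    print(n,find(n,"wrist",W,(h-12)/1000,(h+8)/1000))
E
```

```text
t: 2.58
eef_pos: [0.6561, 0.0623, 0.4049]
tool_rot: [0.0, 0.991, 0.133, 0.0]
contact_force: [1.4, -0.8, -0.6]
gripper_width: 0.818
grasp_force: 0.0
t: 3.08
eef_pos: [0.6597, 0.0681, 0.3599]
tool_rot: [0.0, 0.998, -0.065, 0.0]
contact_force: [-0.2, -0.3, 0.4]
gripper_width: 0.82
grasp_force: 0.0
psi now -7.5 pos [659.8  68.  360.3] | dx 23.7 dy -36.4 dz 60.3 mm, then turn 0.1
sink_silver (0.65, array([214., 142.]), 2365, array([29.9, 40.7, 42.1]), array([691.5, 103.8]), [array([689. , 101.9]), array([44.3, 60.1]), np.float64(82.2)])
sink_black (0.73, array([228., 270.]), 1539, array([29.4, 37.9, 42.1]), array([554.4, 114.4]), [array([552.2, 113.8]), array([46.8, 46.9]), np.float64(12.0)])
sink_copper (0.6, array([322., 139.]), 3082, array([29.5, 40.3, 42. ]), array([683.8,   4.8]), [array([682.2,   6.2]), array([44.6, 60.3]), np.float64(76.3)])
lens_wide (0.56, array([319., 243.]), 1750, array([36. , 44.4, 45.9]), array([578.1,  15.7]), [array([573.1,  12.8]), array([44.8, 52.5]), np.float64(40.3)])
lens_tall (0.75, array([447., 240.]), 1848, array([52.8, 62.3, 63.8]), array([ 569.2, -108.4]), [array([ 566.1, -110.8]), array([41.9, 41.6]), np.float64(88.4)])
```

View pics/w1.png

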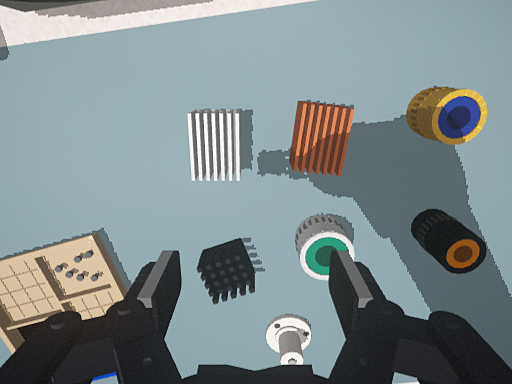

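The wrist view agrees with the top camera within about 2 mm: silver sink at (215,145), copper (322,138), black sink (228,270) and wide lens (325,247).

```bash
python3 -m pendant '[[0.07,0.0245,-0.0373,0,0],[0.07,0,0,0.035,0],[0.07,0,0,0.04,0],[0.07,0,0,0.04,0],[0.07,0,0,0.03,0],[0.07,0,0,0.018,0],[0.07,0,0,0.006,0],[0.07,0,0,0,0],[0.07,0,0,0,0]]' 40; python3 -m pendant '[[0.035,0,0,0,0],[0.035,0,0,0,0],[0.035,0,0,0,0],[0.035,0,0,0,0],[0.035,0,0,0,0],[0.035,0,0,0,0]]' 40
```

```text
t: 4.13
eef_pos: [0.6875, 0.0995, 0.1919]
tool_rot: [-0.0, 0.998, -0.067, 0.001]
contact_force: [1.3, -0.2, 0.4]
gripper_width: 0.822
grasp_force: 0.0
t: 4.63
eef_pos: [0.6878, 0.0995, 0.193]
tool_rot: [-0.0, 0.998, -0.067, 0.002]
contact_force: [-1.2, -0.3, 5.8]
gripper_width: 0.51
grasp_force: 42.7
```

```bash
python3 -m pendant '[[0.035,0,0,-0.02,0],[0.035,0,0,-0.04,0],[0.035,0,0,-0.04,0],[0.035,-0.0315,-0.0202,-0.01,0],[0.035,-0.0315,-0.0202,0,0],[0.035,-0.0315,-0.0202,0,0],[0.035,-0.0315,-0.0202,0,0],[0.035,-0.0315,-0.0202,0,0],[0.035,-0.0315,-0.0202,0,0],[0.035,-0.0315,-0.0202,0,0]]'; python3 -m pendant '[[0.035,0,0,0,-5.6],[0.035,0,0,0,-5.6],[0.035,0,0,0,-5.5],[0.035,0,0,0,0],[0.035,0,0,0,0]]'
python3 - <<'E'
from h import *
p,W=cloud("wrist");cv2.imwrite("pics/w2.png",p)
plan(.4885,.2694,.196,9)
r=bot.trace("tray_blue","wrist");m=r[0]["mask"];P=W[m];P=P[(P[:,2]>.014)&(P[:,2]<.023)]
print(r[0]["score"],len(P),cv2.minAreaRect((P[:,:2]*1000).astype(np.float32)))
E
```

```text
t: 5.47
eef_pos: [0.4856, 0.2697, 0.3015]
tool_rot: [-0.0, 0.998, -0.067, 0.001]
contact_force: [-0.0, 1.5, -1.4]
gripper_width: 0.505
grasp_force: 41.8
t: 5.88
eef_pos: [0.4872, 0.2687, 0.3011]
tool_rot: [-0.0, 0.997, 0.077, 0.0]
contact_force: [-0.1, -0.6, -1.6]
gripper_width: 0.504
grasp_force: 41.8
psi now 8.8 pos [487.3 268.7 301. ] | dx 1.3 dy -0.5 dz 105.0 mm, then turn -0.2
0.56 9148 ((508.5505065917969, 313.46923828125), (180.87249755859375, 162.02162170410156), 9.194392204284668)
```

View pics/w2.png

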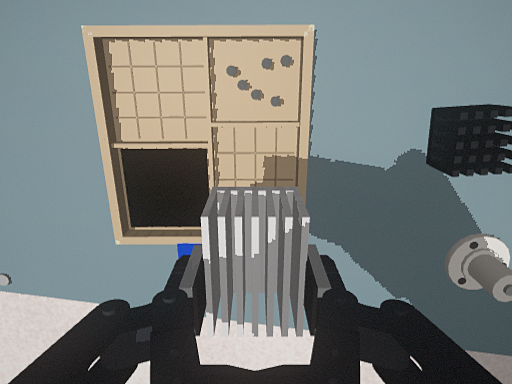

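Sink held straight (255,260), with the oblong pocket beneath it. Lowering.

```bash
python3 -m pendant '[[0.035,0.0013,-0.0005,0.03,0],[0.035,0,0,0.035,0],[0.035,0,0,0.02,0],[0.035,0,0,0.01,0],[0.035,0,0,0.005,0],[0.035,0,0,0.002,0],[0.035,0,0,0.001,0],[0.035,0,0,0,0],[0.035,0,0,0,0]]'; python3 -m pendant '[[0.035,0,0,0.001,0],[0.035,0,0,0.001,0],[0.035,0,0,0,0],[0.035,0,0,0,0]]'
```

```text
t: 6.73
eef_pos: [0.4889, 0.2699, 0.1989]
tool_rot: [-0.0, 0.997, 0.079, 0.001]
contact_force: [0.1, 0.6, -1.4]
gripper_width: 0.501
grasp_force: 41.7
t: 7.07
eef_pos: [0.4886, 0.2697, 0.196]
tool_rot: [-0.0, 0.997, 0.079, 0.0]
contact_force: [-0.2, 0.6, 1.5]
gripper_width: 0.505
grasp_force: 42.0
```

```bash
python3 -m pendant '[[0.035,0,0,0.0005,0],[0.035,0,0,0,0],[0.06,0,0,0,0],[0.06,0,0,0,0],[0.06,0,0,0,0],[0.06,0,0,-0.01,0],[0.06,0,0,-0.03,0],[0.06,0,0,-0.04,0],[0.06,0,0,-0.04,0],[0.06,0,0,0,0]]'
python3 - <<'E'
from h import *
p,W=cloud("wrist");cv2.imwrite("pics/w3.png",p)
print(find("sink_silver","wrist",W,.03,.055))
p,W=cloud("top")
for n,h in dict(lens_tall=62,lens_wide=44).items(): print(n,find(n,"top",W,(h-12)/1000,(h+8)/1000))
plan(.5655,-.111,.30,9)
E
```

```text
t: 7.9
eef_pos: [0.4904, 0.2714, 0.3234]
tool_rot: [-0.003, 0.997, 0.079, 0.006]
contact_force: [1.6, 1.1, 0.5]
gripper_width: 0.702
grasp_force: 0.0
(0.93, array([257., 186.]), 2154, array([33.8, 44. , 45.2]), array([493.6, 271.1]), [array([489.2, 271.3]), array([60.3, 44.1]), np.float64(8.9)])
lens_tall (0.83, array([302., 181.]), 233, array([57.6, 60.5, 63.2]), array([ 562.9, -110. ]), [array([ 563.3, -111.1]), array([37.9, 38.9]), np.float64(33.9)])
lens_wide (0.82, array([252., 184.]), 395, array([40. , 42.6, 45.2]), array([568.2,   8.5]), [array([567.2,   9.5]), array([50.1, 49.7]), np.float64(0.5)])
psi now 9.0 pos [487.9 269.2 314.3] | dx 16.9 dy 387.6 dz 14.3 mm, then turn 0.0
```

View pics/w3.png

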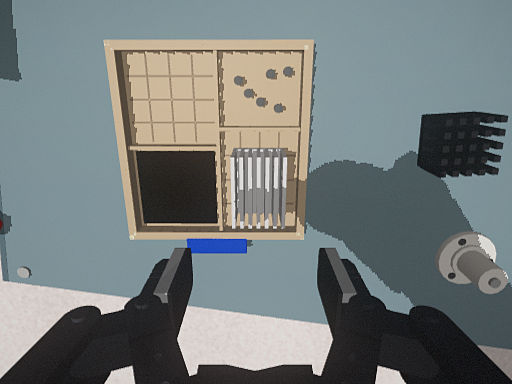

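The silver sink stands in the oblong pocket (258,188), upright. Next is the tall lens.

```bash
python3 -m pendant '[[0.07,0.0017,0.0388,0.014,0],[0.07,0.0017,0.0388,0,0],[0.07,0.0017,0.0388,0,0],[0.07,0.0017,0.0388,0,0],[0.07,0.0017,0.0388,0,0],[0.07,0.0017,0.0388,0,0],[0.07,0.0017,0.0388,0,0],[0.07,0.0017,0.0388,0,0],[0.07,0.0017,0.0388,0,0],[0.07,0.0017,0.0388,0,0],[0.07,0,0,0,0],[0.07,0,0,0,0]]'; python3 - <<'E'
from h import *
p,W=cloud("wrist")
print(find("lens_tall","wrist",W,.05,.07))
plan(.5655,-.111,.20,9)
E
```

```text
t: 9.15
eef_pos: [0.5656, -0.114, 0.2995]
tool_rot: [0.0, 0.997, 0.076, -0.002]
contact_force: [-0.4, 1.1, -0.8]
gripper_width: 0.818
grasp_force: 0.0
(0.84, array([254., 196.]), 2982, array([56.8, 62.5, 63.9]), array([ 568. , -110.9]), [array([ 566.2, -111.1]), array([41.7, 40.1]), np.float64(3.4)])
psi now 9.1 pos [ 565.7 -110.   300. ] | dx -0.4 dy 1.0 dz 100.0 mm, then turn 0.1
```

```bash
python3 -m pendant '[[0.07,0.0002,0.001,0.03,0],[0.07,0,0,0.035,0],[0.07,0,0,0.02,0],[0.07,0,0,0.012,0],[0.07,0,0,0.003,0],[0.07,0,0,0,0],[0.035,0,0,0,0],[0.035,0,0,0,0],[0.035,0,0,0,0],[0.035,0,0,0,0],[0.035,0,0,0,0]]' 40
python3 - <<'E'
from h import *
plan(.4688,.3422,.3,9)
E
```

```text
t: 10.17
eef_pos: [0.5672, -0.1118, 0.2029]
tool_rot: [0.0, 0.997, 0.079, 0.001]
contact_force: [-0.7, -0.6, 7.2]
gripper_width: 0.48
grasp_force: 40.2
psi now 9.0 pos [ 567.2 -111.8  202.9] | dx -26.0 dy -463.8 dz -97.1 mm, then turn 0.0
```

```bash
python3 -m pendant '[[0.035,0,0,-0.02,0],[0.035,0,0,-0.04,0],[0.035,0,0,-0.04,0],[0.035,-0.0022,-0.0386,0,0],[0.035,-0.0022,-0.0386,0,0],[0.035,-0.0022,-0.0386,0,0],[0.035,-0.0022,-0.0386,0,0],[0.035,-0.0022,-0.0386,0,0],[0.035,-0.0022,-0.0386,0,0],[0.035,-0.0022,-0.0386,0,0],[0.035,-0.0022,-0.0386,0,0],[0.035,-0.0022,-0.0386,0,0]]'; python3 -m pendant '[[0.035,-0.0022,-0.0386,0,0],[0.035,-0.0022,-0.0386,0,0],[0.035,-0.0022,-0.0386,0,0],[0.035,0,0,0,0],[0.035,0,0,0,0]]'
python3 - <<'E'
from h import *
plan(.4688,.3422,.2075,9)
E
```

```text
t: 11.17
eef_pos: [0.4916, 0.2296, 0.3018]
tool_rot: [0.0, 0.997, 0.079, 0.0]
contact_force: [0.7, -0.1, -1.3]
gripper_width: 0.479
grasp_force: 41.3
t: 11.58
eef_pos: [0.4661, 0.3443, 0.3017]
tool_rot: [-0.001, 0.997, 0.082, 0.0]
contact_force: [0.3, -1.0, -1.7]
gripper_width: 0.477
grasp_force: 41.3
psi now 9.4 pos [466.1 344.3 301.7] | dx 2.3 dy 2.6 dz 94.2 mm, then turn 0.4
```

```bash
python3 -m pendant '[[0.035,0.002,0.0025,0.03,0],[0.035,0,0,0.035,0],[0.035,0,0,0.015,0],[0.035,0,0,0.008,0],[0.035,0,0,0.003,0],[0.035,0,0,0,0],[0.035,0,0,0,0]]'; python3 -m pendant '[[0.035,0,0,0.001,0],[0.035,0,0,0.001,0],[0.035,0,0,0.001,0],[0.035,0,0,0,0]]'
```

```text
t: 12.17
eef_pos: [0.4707, 0.3393, 0.2114]
tool_rot: [-0.0, 0.997, 0.078, 0.001]
contact_force: [0.4, 0.1, -1.2]
gripper_width: 0.48
grasp_force: 41.3
t: 12.5
eef_pos: [0.4703, 0.3395, 0.2079]
tool_rot: [-0.0, 0.997, 0.079, 0.001]
contact_force: [-0.9, -0.3, 1.8]
gripper_width: 0.478
grasp_force: 41.7
```

```bash
python3 -m pendant '[[0.035,0,0,0.0005,0],[0.035,0,0,0,0],[0.056,0,0,0,0],[0.056,0,0,0,0],[0.056,0,0,0,0],[0.056,0,0,-0.01,0],[0.056,0,0,-0.03,0],[0.056,0,0,-0.04,0],[0.056,0,0,-0.03,0],[0.056,0,0,0,0]]'
python3 - <<'E'
from h import *
p,W=cloud("wrist");cv2.imwrite("pics/w4.png",p)
print(find("lens_tall","wrist",W,.055,.08))
print(find("bracket_white","wrist",W,.004,.02))
plan(.443,.0565,.31,9)
p,W=cloud("top")
for n in("bracket_white",):
    for z in((.004,.012),(.035,.055)): print(n,find(n,"top",W,*z))
E
```

```text
t: 13.33
eef_pos: [0.4715, 0.341, 0.3238]
tool_rot: [-0.003, 0.997, 0.079, 0.005]
contact_force: [0.3, 0.9, 0.7]
gripper_width: 0.655
grasp_force: 0.0
(0.56, array([256., 196.]), 2538, array([62.1, 67.5, 68.9]), array([470.7, 340.9]), [array([468.5, 340.7]), array([40.8, 41.4]), np.float64(85.9)])
(0.57, array([511., 254.]), 18, array([4.1, 4.7, 6.4]), array([432.4,  82.4]), [array([432.7,  82.3]), array([12.9,  1.5]), np.float64(24.8)])
psi now 9.0 pos [469.9 339.1 317.2] | dx -71.0 dy 274.9 dz 7.2 mm, then turn 0.0
bracket_white (0.69, array([375., 204.]), 969, array([ 4.1,  5.2, 11.2]), array([ 502.5, -287.1]), [array([ 529.7, -299.6]), array([155.5, 152.2]), np.float64(12.9)])Traceback (most recent call last):
  File "<stdin>", line 8, in <module>
  File "h.py", line 14, in find
    return r[0]["score"],np.round(r[0]["at"]),len(P),np.percentile(P[:,2],[5,50,95]).round(4)*1000,np.median(P[:,:2],0).round(4)*1000,[np.round(x,1) for x in rect]
                                                     ~~~~~~~~~~~~~^^^^^^^^^^^^^^^^^^
    return _quantile_unchecked(
        a, q, axis, out, overwrite_input, method, keepdims, weights)
    return _ureduce(a,
                    func=_quantile_ureduce_func,
    ...<5 lines>...
                    overwrite_input=overwrite_input,
                    method=method)
    r = func(a, **kwargs)
    result = _quantile(arr,
                       quantiles=q,
    ...<2 lines>...
                       out=out,
                       weights=wgt)
    slices_having_nans = np.isnan(arr[-1, ...])
                                  ~~~^^^^^^^^^
IndexError: index -1 is out of bounds for axis 0 with size 0
```

```bash
python3 -m pendant '[[0.056,-0.0089,0.0344,0,0],[0.056,-0.0089,0.0344,0,0],[0.056,-0.0089,0.0344,0,0],[0.056,-0.0089,0.0344,0,0],[0.056,-0.0089,0.0344,0,0],[0.056,-0.0089,0.0344,0,0],[0.056,-0.0089,0.0344,0,0],[0.056,-0.0089,0.0344,0,0],[0.056,0,0,0,0],[0.056,0,0,0,0]]'; python3 - <<'E'
from h import *
p,W=cloud("wrist");cv2.imwrite("pics/w5.png",p)
r=bot.trace("bracket_white","wrist");print([(x["score"],x["at"]) for x in r])
P=W.reshape(-1,3);P=P[np.hypot(P[:,0]-.443,P[:,1]-.0565)<.045]
for a,b in((.004,.012),(.03,.046),(.0425,.046)):
    Q=P[(P[:,2]>a)&(P[:,2]<b)];print(len(Q),cv2.minAreaRect((Q[:,:2]*1000).astype(np.float32)),cv2.minEnclosingCircle((Q[:,:2]*1000).astype(np.float32)))
plan(.443,.0565,.31,9)
E
```

```text
t: 14.47
eef_pos: [0.4424, 0.0542, 0.3158]
tool_rot: [0.0, 0.997, 0.077, -0.001]
contact_force: [0.5, 0.2, 0.4]
gripper_width: 0.655
grasp_force: 0.0
[(0.58, [254.2, 175.1])]
1634 ((443.0237121582031, 57.103458404541016), (55.28634262084961, 54.663047790527344), 10.092405319213867) ((443.8490295410156, 55.36207962036133), 29.36100959777832)
435 ((443.05487060546875, 56.605552673339844), (25.241901397705078, 25.27819061279297), 38.94818115234375) ((442.91912841796875, 56.599124908447266), 13.041947364807129)
304 ((443.04010009765625, 56.6060791015625), (25.47822380065918, 24.761411666870117), 76.58497619628906) ((442.8090515136719, 56.5102653503418), 12.91668701171875)
psi now 9.1 pos [442.9  57.  316.3] | dx 0.0 dy 0.5 dz 6.3 mm, then turn 0.1
```

View pics/w5.png

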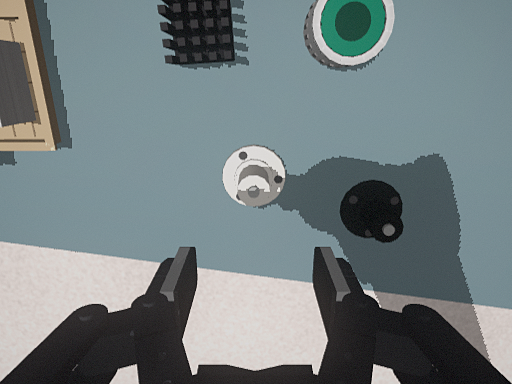

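The white bracket neck (254,183) lies centred between the fingers.

```bash
python3 -m pendant '[[0.056,0,0.0003,0.03,0],[0.056,0,0,0.04,0],[0.056,0,0,0.03,0],[0.056,0,0,0.015,0],[0.056,0,0,0.008,0],[0.056,0,0,0.002,0],[0.056,0,0,0,0],[0.018,0,0,0,0],[0.018,0,0,0,0],[0.018,0,0,0,0],[0.018,0,0,0,0],[0.018,0,0,0,0]]' 40
python3 - <<'E'
from h import *
plan(.5469,.3545,.3,9)
E
```

```text
t: 15.57
eef_pos: [0.4435, 0.0562, 0.1929]
tool_rot: [-0.0, 0.997, 0.079, 0.001]
contact_force: [-1.2, 1.0, 4.9]
gripper_width: 0.292
grasp_force: 39.0
psi now 9.0 pos [443.5  56.2 192.9] | dx 148.9 dy -278.3 dz -107.1 mm, then turn 0.0
```

```bash
python3 -m pendant '[[0.018,0,0,-0.02,0],[0.018,0,0,-0.04,0],[0.018,0,0,-0.04,0],[0.018,0.0165,-0.0309,-0.01,0],[0.018,0.0165,-0.0309,0,0],[0.018,0.0165,-0.0309,0,0],[0.018,0.0165,-0.0309,0,0],[0.018,0.0165,-0.0309,0,0],[0.018,0.0165,-0.0309,0,0],[0.018,0.0165,-0.0309,0,0],[0.018,0.0165,-0.0309,0,0],[0.018,0.0165,-0.0309,0,0]]'; python3 -m pendant '[[0.018,0,0,0,0],[0.018,0,0,0,0]]'
python3 - <<'E'
from h import *
plan(.5469,.3545,.1955,9)
E
```

```text
t: 16.57
eef_pos: [0.5462, 0.3553, 0.3024]
tool_rot: [0.0, 0.997, 0.079, 0.0]
contact_force: [-0.2, -0.3, -0.7]
gripper_width: 0.29
grasp_force: 39.7
t: 16.73
eef_pos: [0.5454, 0.3563, 0.3021]
tool_rot: [-0.001, 0.997, 0.08, 0.0]
contact_force: [-0.6, -0.7, -1.8]
gripper_width: 0.287
grasp_force: 39.8
psi now 9.2 pos [545.4 356.3 302.1] | dx 1.2 dy 2.0 dz 106.6 mm, then turn 0.2
```

```bash
python3 -m pendant '[[0.018,0.001,0.001,0.03,0],[0.018,0,0,0.04,0],[0.018,0,0,0.02,0],[0.018,0,0,0.01,0],[0.018,0,0,0.003,0],[0.018,0,0,0,0],[0.018,0,0,0,0]]'; python3 -m pendant '[[0.018,0,0,0.001,0],[0.018,0,0,0.001,0],[0.018,0,0,0.001,0],[0.018,0,0,0,0]]'
```

```text
t: 17.32
eef_pos: [0.5478, 0.3532, 0.2005]
tool_rot: [-0.001, 0.997, 0.079, 0.001]
contact_force: [0.7, -0.5, -1.2]
gripper_width: 0.292
grasp_force: 39.8
t: 17.65
eef_pos: [0.5472, 0.3532, 0.1961]
tool_rot: [-0.0, 0.997, 0.079, 0.0]
contact_force: [0.9, -0.3, -1.2]
gripper_width: 0.292
grasp_force: 39.8
```

```bash
python3 -m pendant '[[0.018,0,0,0.001,0],[0.018,0,0,0.0005,0],[0.018,0,0,0,0],[0.018,0,0,0,0]]'
```

```text
t: 17.98
eef_pos: [0.5471, 0.3533, 0.196]
tool_rot: [0.0, 0.997, 0.079, 0.0]
contact_force: [-4.0, -4.5, 12.6]
gripper_width: 0.292
grasp_force: 41.2
```

```bash
python3 -m pendant '[[0.018,0,0,-0.001,0],[0.05,0,0,0,0],[0.05,0,0,0,0],[0.05,0,0,0,0],[0.05,0,0,-0.01,0],[0.05,0,0,-0.03,0],[0.05,0,0,-0.04,0],[0.05,0,0,-0.035,0],[0.05,0,0,0,0],[0.05,0,0,0,0]]'
python3 - <<'E'
from h import *
p,W=cloud("wrist");cv2.imwrite("pics/w6.png",p)
P=W.reshape(-1,3);P=P[np.hypot(P[:,0]-.547,P[:,1]-.3545)<.036]
for a,b in((.007,.014),(.04,.053)):
    Q=P[(P[:,2]>a)&(P[:,2]<b)];print(len(Q),cv2.minAreaRect((Q[:,:2]*1000).astype(np.float32)))
plan(.551,.113,.31,12)
E
```

```text
t: 18.82
eef_pos: [0.5478, 0.3539, 0.3137]
tool_rot: [-0.002, 0.997, 0.079, 0.003]
contact_force: [-0.0, -0.9, -0.4]
gripper_width: 0.584
grasp_force: 0.0
1616 ((546.8583984375, 355.2022399902344), (53.68110656738281, 54.75680923461914), 11.29830265045166)
908 ((546.1350708007812, 354.62066650390625), (25.59895133972168, 24.429004669189453), 9.74862289428711)
psi now 9.0 pos [547.2 353.2 311.5] | dx -34.0 dy 237.8 dz 1.5 mm, then turn -3.0
```

View pics/w6.png

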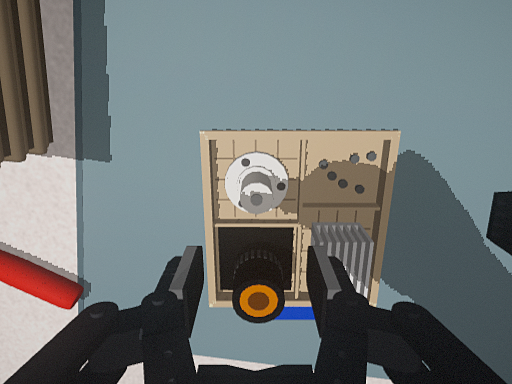

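The blue kit is complete: bracket (257,182), lens (258,280) and sink (342,255) all stand in their pockets. Next is the black sink.

```bash
python3 -m pendant '[[0.07,-0.0047,0.0339,0,0],[0.07,-0.0047,0.0339,0,0],[0.07,-0.0047,0.0339,0,0],[0.07,-0.0047,0.0339,0,0],[0.07,-0.0047,0.0339,0,0],[0.07,-0.0047,0.0339,0,0],[0.07,-0.0047,0.0339,0,0],[0.07,0,0,0,-3],[0.07,0,0,0,0],[0.07,0,0,0,0]]'; python3 - <<'E'
from h import *
p,W=cloud("wrist")
P=W.reshape(-1,3);P=P[np.hypot(P[:,0]-.552,P[:,1]-.1135)<.045]
for a,b in((.025,.046),(.0375,.043)):
    Q=P[(P[:,2]>a)&(P[:,2]<b)];print(len(Q),cv2.minAreaRect((Q[:,:2]*1000).astype(np.float32)))
plan(.552,.1135,.192,12)
E
```

```text
t: 19.7
eef_pos: [0.5514, 0.1136, 0.3092]
tool_rot: [-0.0, 0.995, 0.104, -0.001]
contact_force: [-0.3, -0.1, 0.4]
gripper_width: 0.821
grasp_force: 0.0
2103 ((552.125244140625, 113.51837921142578), (46.68413162231445, 46.078853607177734), 12.293070793151855)
1297 ((552.125244140625, 113.51837921142578), (46.68413162231445, 46.078853607177734), 12.293070793151855)
psi now 12.0 pos [551.5 114.6 309.4] | dx 0.3 dy 1.1 dz 117.4 mm, then turn 0.0
```

```bash
python3 -m pendant '[[0.07,0.0003,0.0008,0.03,0],[0.07,0,0,0.04,0],[0.07,0,0,0.025,0],[0.07,0,0,0.015,0],[0.07,0,0,0.008,0],[0.07,0,0,0,0],[0.07,0,0,0,0],[0.036,0,0,0,0],[0.036,0,0,0,0],[0.036,0,0,0,0],[0.036,0,0,0,0],[0.036,0,0,0,0]]' 40
python3 - <<'E'
from h import *
plan(.5061,-.3389,.3,13)
E
```

```text
t: 20.75
eef_pos: [0.553, 0.1132, 0.1937]
tool_rot: [-0.0, 0.994, 0.105, 0.001]
contact_force: [-0.5, 0.4, 6.6]
gripper_width: 0.531
grasp_force: 42.6
psi now 12.0 pos [553.  113.2 193.7] | dx -140.2 dy 432.4 dz -106.3 mm, then turn -1.0
```

```bash
python3 -m pendant '[[0.036,0,0,-0.02,0],[0.036,0,0,-0.04,0],[0.036,0,0,-0.04,0],[0.036,-0.0117,0.036,-0.01,0],[0.036,-0.0117,0.036,0,0],[0.036,-0.0117,0.036,0,0],[0.036,-0.0117,0.036,0,0],[0.036,-0.0117,0.036,0,0],[0.036,-0.0117,0.036,0,0],[0.036,-0.0117,0.036,0,0],[0.036,-0.0117,0.036,0,0],[0.036,-0.0117,0.036,0,0]]'; python3 -m pendant '[[0.036,-0.0117,0.036,0,0],[0.036,-0.0117,0.036,0,0],[0.036,-0.0117,0.036,0,0],[0.036,0,0,0,-1],[0.036,0,0,0,0],[0.036,0,0,0,0]]'
python3 - <<'E'
from h import *
p,W=cloud("wrist");cv2.imwrite("pics/w7.png",p)
hsv=cv2.cvtColor(p,cv2.COLOR_BGR2HSV).astype(int)
P=W[(hsv[...,0]>8)&(hsv[...,0]<28)&(hsv[...,1]>35)&(W[...,2]>.014)&(W[...,2]<.022)]
print(len(P),cv2.minAreaRect((P[:,:2]*1000).astype(np.float32)))
plan(.5061,-.3389,.1967,13)
E
```

```text
t: 21.75
eef_pos: [0.5162, -0.2278, 0.3026]
tool_rot: [0.0, 0.994, 0.105, 0.0]
contact_force: [1.0, -0.8, -1.9]
gripper_width: 0.53
grasp_force: 41.6
t: 22.25
eef_pos: [0.5049, -0.3385, 0.3021]
tool_rot: [-0.0, 0.994, 0.113, -0.0]
contact_force: [0.7, 0.0, -1.9]
gripper_width: 0.53
grasp_force: 41.7
8869 ((529.3619995117188, -292.80816650390625), (168.1587677001953, 161.5958709716797), 13.014451026916504)
psi now 13.1 pos [ 505.4 -337.6  302.2] | dx 0.4 dy 1.4 dz 105.5 mm, then turn 0.1
```

View pics/w7.png

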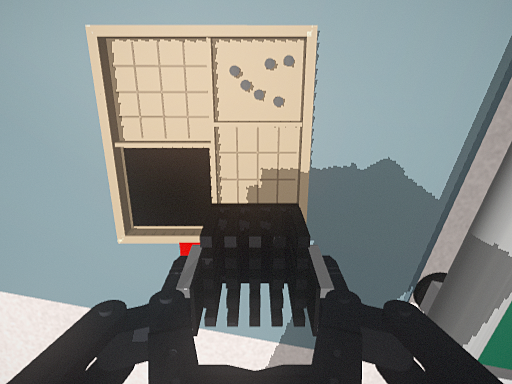

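The black sink is held level over the red tray's oblong pocket (258,165).

```bash
python3 -m pendant '[[0.036,0.0012,0.001,0.03,0],[0.036,0,0,0.04,0],[0.036,0,0,0.018,0],[0.036,0,0,0.009,0],[0.036,0,0,0.004,0],[0.036,0,0,0.001,0],[0.036,0,0,0,0],[0.036,0,0,0,0]]'; python3 -m pendant '[[0.036,0,0,0.001,0],[0.036,0,0,0.001,0],[0.036,0,0,0.001,0],[0.036,0,0,0,0],[0.036,0,0,0,0]]'
```

```text
t: 22.97
eef_pos: [0.5073, -0.3397, 0.2018]
tool_rot: [0.001, 0.994, 0.114, 0.001]
contact_force: [0.1, 0.1, -0.4]
gripper_width: 0.533
grasp_force: 41.7
t: 23.38
eef_pos: [0.5065, -0.3396, 0.1973]
tool_rot: [0.0, 0.994, 0.114, -0.0]
contact_force: [0.1, 0.1, -1.5]
gripper_width: 0.529
grasp_force: 41.7
```

```bash
python3 -m pendant '[[0.036,0,0,0.001,0],[0.036,0,0,0,0],[0.036,0,0,0,0]]'
```

```text
t: 23.63
eef_pos: [0.5066, -0.3397, 0.1968]
tool_rot: [0.0, 0.994, 0.114, 0.0]
contact_force: [-1.9, 0.5, 5.7]
gripper_width: 0.528
grasp_force: 42.5
```

```bash
python3 -m pendant '[[0.062,0,0,0,0],[0.062,0,0,0,0],[0.062,0,0,0,0],[0.062,0,0,-0.01,0],[0.062,0,0,-0.03,0],[0.062,0,0,-0.04,0],[0.062,0,0,-0.035,0],[0.062,0,0,0,0],[0.062,0,0,0,0]]'
python3 - <<'E'
from h import *
p,W=cloud("wrist");cv2.imwrite("pics/w8.png",p)
print(find("sink_black","wrist",W,.035,.05))
plan(.5685,.0105,.31,13)
E
```

```text
t: 24.38
eef_pos: [0.5074, -0.34, 0.3144]
tool_rot: [0.002, 0.994, 0.113, 0.002]
contact_force: [1.1, -0.2, -0.9]
gripper_width: 0.724
grasp_force: 0.0
(0.66, array([252., 185.]), 1587, array([36.1, 43.6, 45. ]), array([ 505.7, -338.7]), [array([ 505.1, -338.5]), array([46.5, 46. ]), np.float64(12.9)])
psi now 13.0 pos [ 506.1 -339.4  311. ] | dx 139.7 dy -326.8 dz 1.0 mm, then turn 0.0
```

Black sink placed, top at 43.6 mm as it should be. Next is the wide lens.

```bash
python3 -m pendant '[[0.08,0.0155,-0.0363,0,0],[0.08,0.0155,-0.0363,0,0],[0.08,0.0155,-0.0363,0,0],[0.08,0.0155,-0.0363,0,0],[0.08,0.0155,-0.0363,0,0],[0.08,0.0155,-0.0363,0,0],[0.08,0.0155,-0.0363,0,0],[0.08,0.0155,-0.0363,0,0],[0.08,0.0155,-0.0363,0,0],[0.08,0,0,0,0],[0.08,0,0,0,0]]'; python3 - <<'E'
from h import *
p,W=cloud("wrist")
P=W.reshape(-1,3);P=P[np.hypot(P[:,0]-.569,P[:,1]-.0105)<.045]
for a,b in((.03,.05),(.041,.047)):
    Q=P[(P[:,2]>a)&(P[:,2]<b)];print(len(Q),cv2.minAreaRect((Q[:,:2]*1000).astype(np.float32)),cv2.minEnclosingCircle((Q[:,:2]*1000).astype(np.float32)))
plan(.569,.0105,.192,13)
E
```

```text
t: 25.4
eef_pos: [0.5683, 0.0136, 0.3097]
tool_rot: [-0.001, 0.993, 0.117, -0.001]
contact_force: [-0.8, -1.6, -0.7]
gripper_width: 0.94
grasp_force: 0.0
3946 ((569.3131713867188, 9.910696029663086), (53.32843017578125, 53.440704345703125), 77.98796844482422) ((569.0840454101562, 9.823588371276855), 27.08119773864746)
3740 ((569.1611328125, 9.762006759643555), (52.974300384521484, 53.20520782470703), 77.98796844482422) ((569.0279541015625, 9.819149017333984), 27.040870666503906)
psi now 13.2 pos [568.2  11.  309.7] | dx 0.7 dy 0.7 dz 117.7 mm, then turn 0.2
```

```bash
python3 -m pendant '[[0.08,0.0006,0.001,0.03,0],[0.08,0,0,0.04,0],[0.08,0,0,0.028,0],[0.08,0,0,0.015,0],[0.08,0,0,0.008,0],[0.08,0,0,0,0],[0.08,0,0,0,0],[0.046,0,0,0,0],[0.046,0,0,0,0],[0.046,0,0,0,0],[0.046,0,0,0,0],[0.046,0,0,0,0]]' 40
python3 - <<'E'
from h import *
plan(.482,-.2675,.3,13)
E
```

```text
t: 26.45
eef_pos: [0.5702, 0.0092, 0.1919]
tool_rot: [0.0, 0.994, 0.113, 0.001]
contact_force: [-1.0, -0.5, 5.4]
gripper_width: 0.615
grasp_force: 41.4
psi now 13.0 pos [570.2   9.2 191.9] | dx -148.2 dy 249.7 dz -108.1 mm, then turn 0.0
```

```bash
python3 -m pendant '[[0.046,0,0,-0.02,0],[0.046,0,0,-0.04,0],[0.046,0,0,-0.04,0],[0.046,-0.0185,0.0311,-0.01,0],[0.046,-0.0185,0.0311,0,0],[0.046,-0.0185,0.0311,0,0],[0.046,-0.0185,0.0311,0,0],[0.046,-0.0185,0.0311,0,0],[0.046,-0.0185,0.0311,0,0],[0.046,-0.0185,0.0311,0,0],[0.046,-0.0185,0.0311,0,0],[0.046,0,0,0,0]]'; python3 -m pendant '[[0.046,0,0,0,0],[0.046,0,0,0,0]]'; python3 - <<'E'
from h import *
p,W=cloud("wrist");cv2.imwrite("pics/w9.png",p)
plan(.482,-.2675,.197,13)
E
```

```text
t: 27.45
eef_pos: [0.4778, -0.2746, 0.3009]
tool_rot: [0.002, 0.994, 0.108, -0.001]
contact_force: [-0.5, -1.5, -2.9]
gripper_width: 0.618
grasp_force: 43.0
t: 27.62
eef_pos: [0.4815, -0.2662, 0.3007]
tool_rot: [0.0, 0.994, 0.113, 0.0]
contact_force: [-0.0, 1.0, -2.3]
gripper_width: 0.615
grasp_force: 43.0
psi now 13.1 pos [ 481.9 -265.4  300.7] | dx -0.4 dy 2.1 dz 103.7 mm, then turn 0.1
```

View pics/w9.png

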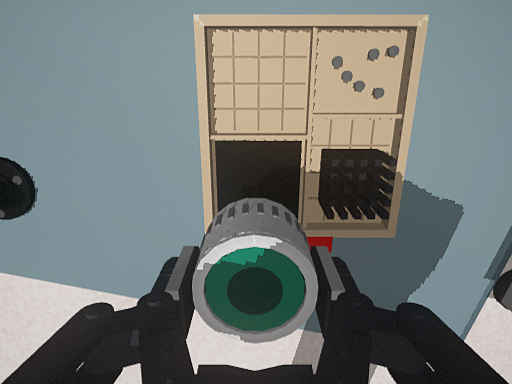

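The lens is held upright over the black pad (258,175), and the black sink stands in its pocket (355,185). I'm keeping the lens about 2 mm away from the sink so the fingers clear it.

```bash
python3 -m pendant '[[0.046,0,0,0.03,0],[0.046,0,0,0.04,0],[0.046,0,0,0.018,0],[0.046,0,0,0.009,0],[0.046,0,0,0.003,0],[0.046,0,0,0,0],[0.046,0,0,0,0]]'; python3 -m pendant '[[0.046,0,0,0.001,0],[0.046,0,0,0.001,0],[0.046,0,0,0,0],[0.046,0,0,0,0]]'
```

```text
t: 28.25
eef_pos: [0.4825, -0.2662, 0.2015]
tool_rot: [0.0, 0.993, 0.114, 0.001]
contact_force: [-0.3, -0.8, -1.4]
gripper_width: 0.616
grasp_force: 42.9
t: 28.58
eef_pos: [0.4816, -0.2666, 0.1987]
tool_rot: [0.0, 0.994, 0.113, 0.0]
contact_force: [0.7, -0.4, -1.2]
gripper_width: 0.618
grasp_force: 42.9
```

```bash
python3 -m pendant '[[0.046,0,0,0.001,0],[0.046,0,0,0.001,0],[0.046,0,0,0,0],[0.046,0,0,0,0]]'
```

```text
t: 28.92
eef_pos: [0.4816, -0.2666, 0.1969]
tool_rot: [0.0, 0.994, 0.113, 0.0]
contact_force: [-1.9, 1.0, 6.7]
gripper_width: 0.617
grasp_force: 43.8
```

```bash
python3 -m pendant '[[0.062,0,0,0,0],[0.062,0,0,0,0],[0.062,0,0,0,0],[0.062,0,0,-0.01,0],[0.062,0,0,-0.03,0],[0.062,0,0,-0.04,0],[0.062,0,0,-0.04,0],[0.062,-0.01,0,-0.03,0],[0.062,0,0,0,0],[0.062,0,0,0,0]]'
python3 - <<'E'
from h import *
p,W=cloud("wrist");a=p
print(find("lens_wide","wrist",W,.042,.055))
p,W=cloud("top");cv2.imwrite("pics/end.png",np.vstack([p[50:270],a]))
for n,h in dict(sink_copper=40,lens_brass=50).items(): print(n,find(n,"top",W,(h-12)/1000,(h+8)/1000))
print(find("bracket_black","top",W,.003,.016))
E
```

```text
t: 29.75
eef_pos: [0.4719, -0.2691, 0.3489]
tool_rot: [0.001, 0.994, 0.113, 0.002]
contact_force: [0.4, 0.2, -0.5]
gripper_width: 0.731
grasp_force: 0.0
(0.63, array([253., 170.]), 3039, array([47.9, 49.5, 50.9]), array([ 481.4, -265.3]), [array([ 480.4, -265.8]), array([53.2, 52.3]), np.float64(34.9)])
sink_copper (0.65, array([255., 137.]), 241, array([31.6, 39. , 41.4]), array([679.8,   6.8]), [array([681.6,   5.5]), array([43.8, 60.8]), np.float64(76.7)])
lens_brass (0.82, array([301., 132.]), 287, array([45.5, 48.6, 50.8]), array([ 687.9, -104.9]), [array([ 688.1, -105.5]), array([41.6, 44.3]), np.float64(63.6)])
(0.95, array([280., 240.]), 292, array([ 5. ,  7.5, 12.1]), array([430.2, -53.7]), [array([427.6, -55.1]), array([51.7, 53.5]), np.float64(89.6)])
```

View pics/end.png

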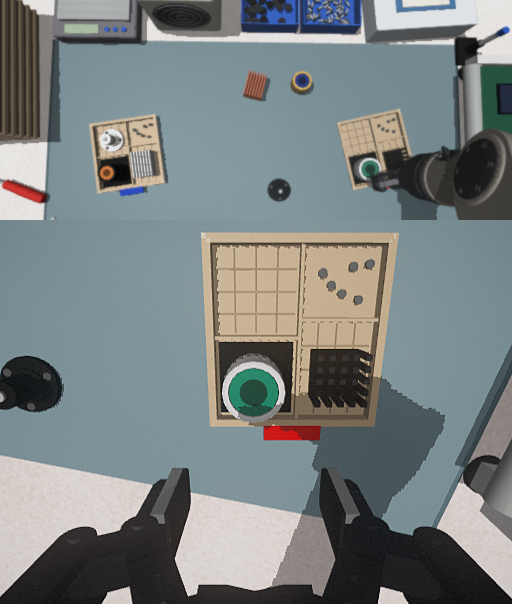

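Both kits are complete: blue tray at top (127,153), red tray at (375,150), with the wide lens on its pad (253,390). The copper sink, brass lens and black bracket have not moved.

```bash
python3 -c "
from station import bot
print(bot.hand_in())"
```

```text
the job is handed in; nothing more can be done
None
```

Both camera kits are made up and handed in at about 30 s: all five parts stand upright in their own pockets, and the copper heat sink, brass lens and black bracket are where they stood.

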